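Spread the briquettes for drying and shut the basket

TASK

The pressed briquettes were tipped into the wire drying basket in a heap. Spread them into one even layer on the basket floor: every briquette lying flat, a finger's breadth clear of the next, and no quarter of the basket left bare. Then bring the lid over, let it down without slamming until it lies fully shut on the rim, and leave the other things on the table where they are.

Things in the scene. Friction and masses are not known exactly. Their poses are not given: they have to be found in the camera images.
- basket: Rectangular steel wire drying basket standing fixed on the table; open-topped, inside 300 mm (its x) by 280 mm (its y), walls 10 mm thick at most. Origin: centre of its underside, on the table. z up. The flat wire floor is 10 mm above the origin, the rim 66 mm above it. Its lid is hinged along the rim on its -y side (the robot's right).
- briquette_1_mid (a point): Dark grey pressed briquette: a rigid round pillow 72 mm across at mid height and 36 mm high, with flat faces 50 mm across above and below; 0.15 to 0.27 kg. The point is its centre, z its axis (either face may be up). Lying flat on the basket floor its centre is 28 mm above the basket's origin; lying on other briquettes, 64 mm.
- briquette_2_mid (a point): Another briquette, the same size; the point is its centre, z its axis. Briquettes slide easily on the wires and on one another (friction about 0.35); fingertips grip them about twice as well, so one pressed from above with 5 to 15 N can be dragged along.
- briquette_3_mid (a point): Another briquette, the same size; the point is its centre, z its axis. A briquette pushed off the others drops to the floor and usually rolls flat by itself, but it can end leaning or on its edge.
- briquette_4_mid (a point): Another briquette, the same size; the point is its centre, z its axis.
- briquette_5_mid (a point): Another briquette, the same size; the point is its centre, z its axis.
- briquette_6_mid (a point): Another briquette, the same size; the point is its centre, z its axis.
- lid (a joint): Hinge of the lid, rad: 0 = shut, lying on the rim; about 1.57 = upright; it starts leaning outward, at 1.85 to 2.1. Stiff friction hinge: the lid stays at any angle, and needs about 1 to 4 N at its free edge to move (it can be pushed; 0.3 kg). When shut its upper face is 73 mm above the basket's origin.
- lid_edge (a point): Middle of the lid's free edge. The lid is a flat wire-mesh panel 314 mm along the hinge (x), 6 to 8 mm thick, its free edge 300 mm from the hinge line. In its own frame x runs along the hinge, y from the hinge to the free edge and z is normal to the panel, pointing to the outer (upper when shut) face. A wire pull loop, 96 mm wide and 6 mm thick, reaches 27 mm beyond the free edge.
- lid_hinge (a point): Middle of the lid's hinge line, 70 mm above the table and 152 mm from the basket's centre; axes as lid_edge (they turn with the lid).
- tape_roll: Roll of masking tape lying flat, 102 mm across, 25 mm high, bystander. Origin under its centre.
- beaker: Small clear beaker with a yellow band, 70 mm across, 86 mm high, upright, bystander. Origin under its centre.
- brush: Flat brush with wooden handle, 162 mm long, lying, bystander. Origin under its centre.
- marker: Felt marker with a red cap, 132 mm long, lying, bystander. Origin under its centre.
Not all that is in view belongs to the job. What is shaped like the part that bears briquette_6_mid but orange is not meant. Leave any purple look-alike of the part that bears briquette_2_mid alone.

How it is judged:
By the outcome, as a careful person would: the job done as asked, in the order asked, and still so for the second after the job is handed in, with the robot touching nothing.
It also fails if it takes over 66 s, if anything falls off the work surface, if the arm or the gripper's body presses on something with over 40 N, if the wrist force passes 120 N, or if a joint passes its speed limit or range.

ROBOT

A 6-joint arm with a two-finger parallel gripper is mounted at the origin on a cart in front of the work surface, level with it; the furniture and walls round the work are solid. World frame = base frame: x ahead of the robot, y to its left, z up, the work surface at z = 0. Lengths are in m, angles in rad, forces in N, time in s.
With the tool pointing down it reaches from about 0.3 to 0.775 m from the base axis. Payload 14.6 kg.
Tool frame: the origin (TCP) lies midway between the tips of the shut fingers; the grasp point (between the pads) lies 19 mm behind it (ctrl.pinch_z is the distance from the TCP to the grasp point, in m); z points along the fingers, y is the line along which they close (so a half turn about z gives the same grasp; the last joint's range is limited). The gripper opens to 94 mm and grips with 3 to 60 N. Pads are 16 mm wide; open, the fingers measure 119 mm over their backs; the gripper's body (75 mm by 177 mm) begins 78 mm behind the grasp point.
Start: joints at [1.27, 0.3, 1.521, -0, 1.321, -0.067], TCP at [0.127, 0.535, 0.205] pointing down, gripper open.
Joint ranges: [-3.03, 3.03], [-0.79, 2.21], [0.23, 2.52], [-1.04, 4.18], [0, 3.07], [-2.55, 2.55]. Speed limits (rad/s): [2.22, 2.22, 2.57, 3.14, 3.14, 3.14].

INTERFACE

Orientations are given as [roll, pitch, yaw] about the fixed x, y, z axes, in that order (R = Rz(yaw) Ry(pitch) Rx(roll)).
In Python, from station import ctrl gives the robot as it stands.
- The arm moves only by the tool jog_arm, never from a script. Its argument "motion" is a list of rows, each a list of 7 numbers: the shift along the tool's x, y, z in m, then the turn, a rotation vector about the tool's x, y, z in rad, then the opening, from -1 (shut) to 1 (fully open). In form: [[tx, ty, tz, rx, ry, rz, gripper], ...]. A call has 1 to 5 rows; each row shifts and turns the commanded pose from where the row before left it, along the tool's axes as they then stand; what a row does not reach is not made up. A row lasts 1/10 s, in which the tool goes at most 50 mm and 8.59 degrees, less where a joint would pass 70% of its speed; a pose out of reach is approached as far as the arm can. A call is refused whole if a number of a shift passes 0.05 or a number of a turn 0.15, either way. A call with a gripper value outside its range is refused whole. The fingers move at their own pace and stop on an object; "squeeze" is the grip in N (left out, the last holds). Time passes only in rows, so rows that do not move let the fingers close. It gives the time, the measured TCP pose, the force, the opening and the grip force at its end, in the units of the state.
- ctrl.get_obs(): the state, without advancing time (a new reading comes with each control period).
- ctrl.camera(name): name is "scene" or "top"; returns the picture (480x640x3 uint8, red, green, blue); there is no depth.
- ctrl.camera_model(name): a dict with "intrinsics" (3x3 intrinsics, pixels), "rvec" (rotation vector, rad) and "tvec" (3), from world to camera coordinates, as OpenCV has them. Camera axes: x right, y down, z forward; pixel columns grow to the right and rows downward; lengths in m; the calibration is good to about 2 mm. A picture is of the moment at which its call begins. camera_model takes no time and is no camera call.
- ctrl.hand_in(): hands the job in; it is judged then, once.
The state is a dict: "time_s": time; "qpos": joint angles; "joint_vel": joint speeds; "tau": joint torques, N m; "ee_pos": TCP position; "eef_rot": TCP orientation; "force": force on the tool from outside, world axes, zero at the start; "moment": the same for the moment, N m; "grip_width": finger opening in m; "grip_force": force on a finger pad.
Only numpy, scipy, OpenCV 4.12 (cv2) and the standard library are available. Lean on these libraries where they do the work, as an engineer would, in place of code of your own. Each camera call takes 0.05 s, during which the arm holds its last target. There are 200 camera calls.

## Working session

There is one attempt and no reset: what is moved stays moved. The work goes in short steps, Python scripts to look and compute and a tool call to move; the robot and the scene stay as the last step left them, time stands still between calls to the robot, and variables do not carry over. Pictures are saved under pics/ and viewed, at most 10 in all, crops included, and the job is handed in when it is done.

Besides the shell and the picture viewer there is one more tool, called after "Emit:" in YAML: its name, and indented under it one key for each argument. jog_arm: Moves the arm, as the interface text tells. Its arguments: {"type":"object","properties":{"motion":{"type":"array"},"squeeze":{"type":"number"}},"required":["motion"]}

```bash
ls; mkdir -p pics; python3 - <<'E'
from station import ctrl
import cv2,numpy as np
o=ctrl.get_obs(); print(o['time_s'],o['ee_pos'],o['eef_rot'],o['grip_width'],o['force'])
for n in('top','scene'):
    im=ctrl.camera(n); cv2.imwrite(f'pics/{n}0.png',im[:,:,::-1])
    m=ctrl.camera_model(n); R=cv2.Rodrigues(np.array(m['rvec'],float))[0]; print(n,m['intrinsics'],(-R.T@np.array(m['tvec']).ravel()).round(3),R.round(2))
E
```

```text
pics
0.0 [0.12737775 0.53477057 0.20489383] [-3.14041933e+00 -6.54444915e-05  2.90775284e+00] 0.09389391695599388 [ 0.40870047 -0.50750201 -0.07440021]
top [[474.60787678   0.         313.63439658]
 [  0.         474.60787678 242.75877985]
 [  0.           0.           1.        ]] [ 0.482 -0.005  1.216] [[ 0.   -1.   -0.02]
 [-1.   -0.   -0.08]
 [ 0.08  0.02 -1.  ]]
scene [[471.53057184   0.         322.9609015 ]
 [  0.         471.53057184 234.2225214 ]
 [  0.           0.           1.        ]] [ 0.055 -0.668  0.998] [[ 0.81 -0.58 -0.  ]
 [-0.43 -0.6  -0.68]
 [ 0.39  0.55 -0.74]]
```

View pics/top0.png

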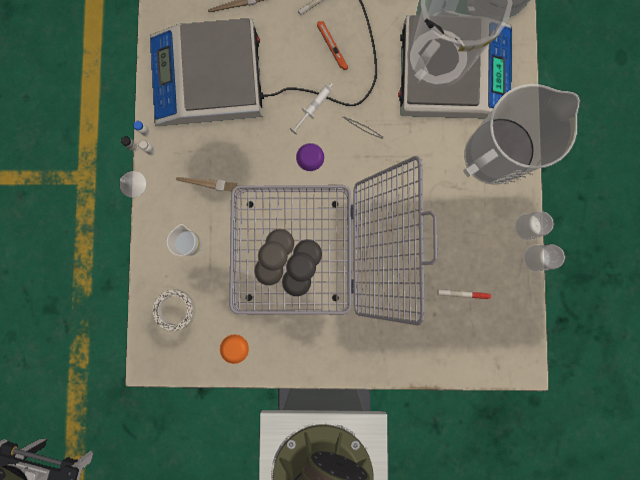

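View pics/scene0.png

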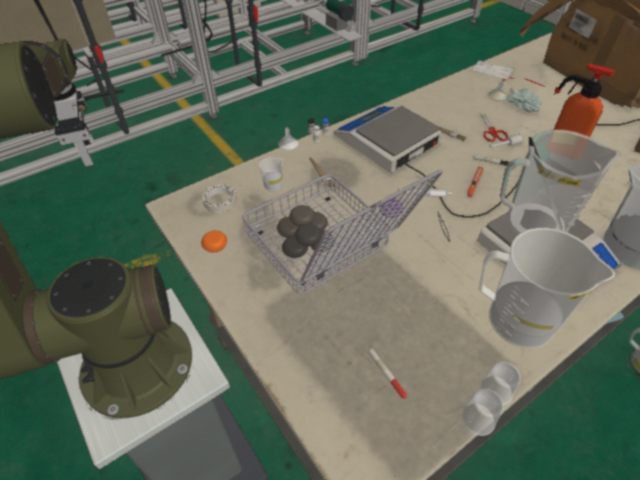

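```bash
cat > h.py <<'E'
import cv2,numpy as np
from station import ctrl
from scipy.spatial.transform import Rotation as Rn
def cam(n):
    m=ctrl.camera_model(n); return np.array(m['intrinsics']),cv2.Rodrigues(np.array(m['rvec'],float))[0],np.array(m['tvec'],float).ravel()
def ray(n,uv,z):
    K,R,t=cam(n); c=-R.T@t; d=R.T@np.linalg.inv(K)@np.array([uv[0],uv[1],1.]); return c+d*(z-c[2])/d[2]
def proj(n,p):
    K,R,t=cam(n); q=K@(R@np.array(p)+t); return q[:2]/q[2]
def snap(n,name,box=None,s=1):
    im=ctrl.camera(n)[:,:,::-1].copy(); cv2.imwrite(f'pics/{name}_full.png',im)
    if box:
        x0,y0,x1,y1=box; cv2.imwrite(f'pics/{name}.png',cv2.resize(im[y0:y1,x0:x1],None,fx=s,fy=s,interpolation=cv2.INTER_CUBIC))
    return im
E
python3 - <<'E'
from h import *
im=cv2.imread('pics/top0.png'); cv2.imwrite('pics/c0.png',cv2.resize(im[150:330,220:440],None,fx=3.6,fy=3.3,interpolation=cv2.INTER_CUBIC))
im=cv2.imread('pics/top0.png')
g=cv2.cvtColor(im,cv2.COLOR_BGR2HSV)
for k,uv in dict(tl=(232,187),tr=(350,186),bl=(231,313),br=(350,314)).items(): print(k,ray('top',uv,0.066).round(3))
for k,uv in dict(a=(334,205),b=(250,204),c=(249,298),d=(335,298)).items(): print('foot',k,ray('top',uv,0.01).round(3))
for uv in [(280,243),(270,271),(307,252),(296,282)]: print('floor',ray('top',uv,0.028).round(3))
for uv in [(273,257),(301,267)]: print('up',ray('top',uv,0.064).round(3))
E
```

```text
tl [0.71  0.226 0.066]
tr [ 0.712 -0.065  0.066]
bl [0.402 0.223 0.066]
br [ 0.401 -0.064  0.066]
foot a [ 0.674 -0.027  0.01 ]
foot b [0.677 0.189 0.01 ]
foot c [0.436 0.189 0.01 ]
foot d [ 0.437 -0.029  0.01 ]
floor [0.575 0.109 0.028]
floor [0.504 0.134 0.028]
floor [0.552 0.041 0.028]
floor [0.477 0.068 0.028]
up [0.538 0.123 0.064]
up [0.514 0.054 0.064]
```

View pics/c0.png

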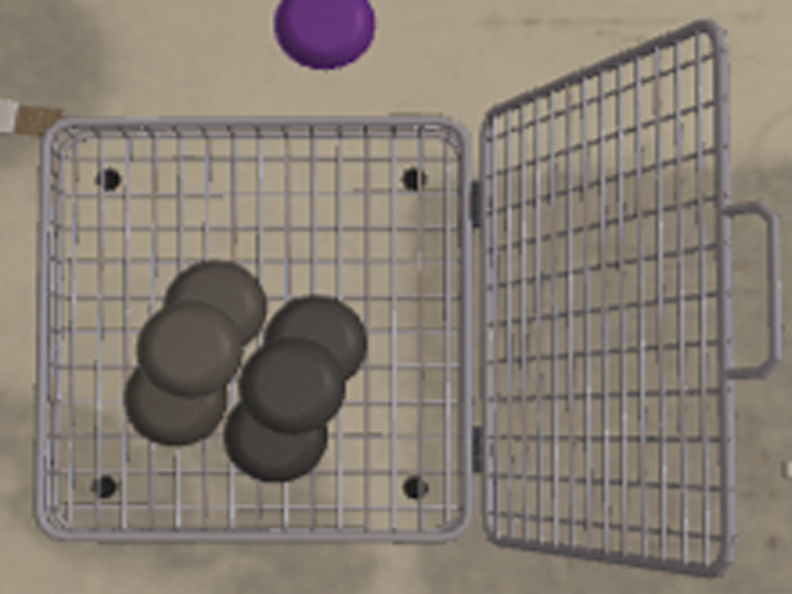

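```bash
cat >> h.py <<'E'
def tool(p):  # x,y,z,angle(deg) of tool y, tool pointing down
    return Rn.from_euler('xyz',[np.pi,0,np.radians(p[3])+np.pi/2])
def plan(wps,start=None,vmax=.045,wmax=.145):
    """wps: (x,y,z,ang_deg,grip[,hold rows[,vmax]]); prints jog rows in groups of 5"""
    if start is None:
        o=ctrl.get_obs(); pos=np.array(o['ee_pos']); R=Rn.from_euler('xyz',o['eef_rot'])
    else: pos=np.array(start[:3]); R=tool(start)
    rows=[]
    for w in wps:
        v=w[6] if len(w)>6 else vmax
        T=np.array(w[:3]); RT=tool(w)
        n=int(max(np.ceil(np.abs(T-pos).max()/v-1e-3), np.ceil(np.linalg.norm((R.inv()*RT).as_rotvec())/wmax-1e-3)))
        for i in range(n):
            k=n-i; r=(R.inv()*RT).as_rotvec()/k; r=np.round(r,3); r[np.abs(r)<.003]=0
            d=np.round(R.inv().apply((T-pos)/k),3)
            rows.append([*d,*r,w[4]]); pos=pos+R.apply(d); R=R*Rn.from_rotvec(r)
        rows+= [[0,0,0,0,0,0,w[4]]]*(w[5] if len(w)>5 else 0)
    for i in range(0,len(rows),5): print('['+','.join('['+','.join(f'{x+0:g}' for x in r)+']' for r in rows[i:i+5])+']')
    print('end',pos.round(4),(np.degrees(R.as_euler('xyz')[2])-90).round(1),len(rows))
E
python3 - <<'E'
from h import *
plan([(.542,.1235,.15,-21.7,1,1),(.542,.1235,.051,-21.7,1,1,.035),(.542,.1235,.051,-21.7,-1,4),(.542,.1235,.12,-21.7,-1)])
E
```

```text
[[-0.042,-0.025,0.005,0,0,0.143,1],[-0.045,-0.019,0.005,0,0,0.143,1],[-0.047,-0.013,0.005,0,0,0.143,1],[-0.048,-0.006,0.004,0,0,0.143,1],[-0.049,0.001,0.005,0,0,0.143,1]]
[[-0.048,0.008,0.004,0,0,0.143,1],[-0.046,0.015,0.005,0,0,0.143,1],[-0.044,0.021,0.004,0,0,0.143,1],[-0.04,0.027,0.005,0,0,0.143,1],[-0.036,0.033,0.004,0,0,0.143,1]]
[[-0.031,0.038,0.005,0,0,0.143,1],[-0.025,0.041,0.004,0,0,0.143,1],[0,0,0,0,0,0,1],[0,0,0.033,0,0,0,1],[0,0,0.033,0,0,0,1]]
[[0,0,0.033,0,0,0,1],[0,0,0,0,0,0,1],[0,0,0,0,0,0,-1],[0,0,0,0,0,0,-1],[0,0,0,0,0,0,-1]]
[[0,0,0,0,0,0,-1],[0,0,0,0,0,0,-1],[0,0,-0.034,0,0,0,-1],[0,0,-0.035,0,0,0,-1]]
end [0.5416 0.1234 0.1202] -21.7 24
```

Emit:
jog_arm:
  motion:
    - [-0.042,-0.025,0.005,0,0,0.143,1]
    - [-0.045,-0.019,0.005,0,0,0.143,1]
    - [-0.047,-0.013,0.005,0,0,0.143,1]
    - [-0.048,-0.006,0.004,0,0,0.143,1]
    - [-0.049,0.001,0.005,0,0,0.143,1]
  squeeze: 20

```text
time_s: 0.6
ee_pos: [0.3014, 0.3616, 0.1813]
eef_rot: [3.142, 0.0, 2.187]
force: [2.2, 1.2, -0.3]
grip_width: 0.0943
grip_force: 0.0
```

Emit:
jog_arm:
  motion:
    - [-0.048,0.008,0.004,0,0,0.143,1]
    - [-0.046,0.015,0.005,0,0,0.143,1]
    - [-0.044,0.021,0.004,0,0,0.143,1]
    - [-0.04,0.027,0.005,0,0,0.143,1]
    - [-0.036,0.033,0.004,0,0,0.143,1]

```text
time_s: 1.1
ee_pos: [0.4737, 0.1902, 0.1591]
eef_rot: [-3.141, 0.0, 1.472]
force: [-0.1, 0.7, -0.3]
grip_width: 0.0939
grip_force: 0.0
```

Emit:
jog_arm:
  motion:
    - [-0.031,0.038,0.005,0,0,0.143,1]
    - [-0.025,0.041,0.004,0,0,0.143,1]
    - [0,0,0,0,0,0,1]
    - [0,0,0,0,0,0,1]

```text
time_s: 1.5
ee_pos: [0.5416, 0.123, 0.1497]
eef_rot: [-3.14, 0.001, 1.191]
force: [0.3, 0.2, 0.2]
grip_width: 0.0938
grip_force: 0.0
```

Emit:
jog_arm:
  motion:
    - [0,0,0.033,0,0,0,1]
    - [0,0,0.033,0,0,0,1]
    - [0,0,0.032,0,0,0,1]
    - [0,0,0,0,0,0,1]
    - [0,0,0,0,0,0,-1]

```text
time_s: 2.0
ee_pos: [0.5415, 0.1245, 0.0534]
eef_rot: [-3.142, -0.0, 1.194]
force: [-0.5, 0.0, 1.0]
grip_width: 0.089
grip_force: 0.0
```

Emit:
jog_arm:
  motion:
    - [0,0,0,0,0,0,-1]
    - [0,0,0,0,0,0,-1]
    - [0,0,0,0,0,0,-1]
    - [0,0,0,0,0,0,-1]

```text
time_s: 2.4
ee_pos: [0.5423, 0.124, 0.054]
eef_rot: [3.14, -0.001, 1.192]
force: [-2.1, 1.5, 8.0]
grip_width: 0.0705
grip_force: 20.0
```

Emit:
jog_arm:
  motion:
    - [0,0,-0.025,0,0,0,-1]
    - [0,0,-0.035,0,0,0,-1]
    - [0,0,0,0,0,0,-1]

```text
time_s: 2.7
ee_pos: [0.5437, 0.124, 0.1172]
eef_rot: [3.135, -0.004, 1.192]
force: [-0.1, 0.1, -2.0]
grip_width: 0.0706
grip_force: 20.0
```

```bash
python3 - <<'E'
from h import *
o=ctrl.get_obs(); print(o['ee_pos'],o['grip_width'],o['grip_force'],o['force'])
plan([(.651,.142,.11,-90,-1,1),(.651,.142,.016,-90,-1,1,.03),(.651,.142,.016,-90,1,2),(.651,.142,.12,-90,1)])
print('E')
plan([(.515,.053,.12,-21.7,1,2),(.515,.053,.051,-21.7,1,1,.035)],start=(.651,.142,.12,-90))
E
```

```text
[0.5437018  0.12399762 0.11722659] 0.07064639647046884 19.99975886195898 [-0.07500763  0.13695004 -1.98985364]
[[0.006,0.01,0.001,0,0,0.132,-1],[0.008,0.009,0.001,0,0,0.132,-1],[0.009,0.008,0.001,0,0,0.133,-1],[0.01,0.007,0.001,0,0,0.132,-1],[0.011,0.006,0.001,0,0,0.133,-1]]
[[0.011,0.005,0.001,0,0,0.132,-1],[0.012,0.003,0.001,0,0,0.133,-1],[0.012,0.001,0.001,0,-0.004,0.132,-1],[0.012,0,0,0,-0.003,0.133,-1],[0,0,0,0,0,0,-1]]
[[0,0,0.023,0,0,0,-1],[0,0,0.024,0,0,0,-1],[0,0,0.023,0,0,0,-1],[0,0,0.024,0,0,0,-1],[0,0,0,0,0,0,-1]]
[[0,0,0,0,0,0,1],[0,0,0,0,0,0,1],[0,0,0,0,0,0,1],[0,0,-0.035,0,0,0,1],[0,0,-0.035,0,0,0,1]]
[[0,0,-0.034,0,0,0,1]]
end [0.6512 0.142  0.12  ] -90.0 21
E
[[-0.015,0.01,0,0,0,-0.132,1],[-0.016,0.008,0,0,0,-0.133,1],[-0.017,0.006,0,0,0,-0.132,1],[-0.018,0.003,0,0,0,-0.133,1],[-0.018,0.001,0,0,0,-0.132,1]]
[[-0.018,-0.002,0,0,0,-0.133,1],[-0.018,-0.004,0,0,0,-0.132,1],[-0.017,-0.006,0,0,0,-0.133,1],[-0.016,-0.008,0,0,0,-0.132,1],[0,0,0,0,0,0,1]]
[[0,0,0,0,0,0,1],[0,0,0.034,0,0,0,1],[0,0,0.035,0,0,0,1],[0,0,0,0,0,0,1]]
end [0.5152 0.0525 0.051 ] -21.7 14
```

Emit:
jog_arm:
  motion:
    - [0.006,0.01,0,0,0,0.132,-1]
    - [0.008,0.009,0,0,0,0.132,-1]
    - [0.009,0.008,0,0,0,0.133,-1]
    - [0.01,0.007,0,0,0,0.132,-1]
    - [0.011,0.006,0,0,0,0.133,-1]

```text
time_s: 3.2
ee_pos: [0.6013, 0.1349, 0.1119]
eef_rot: [-3.141, 0.001, 0.524]
force: [-0.6, -0.2, -1.8]
grip_width: 0.0704
grip_force: 20.0
```

Emit:
jog_arm:
  motion:
    - [0.011,0.005,0,0,0,0.132,-1]
    - [0.012,0.003,0,0,0,0.133,-1]
    - [0.012,0.001,0,0,0,0.132,-1]
    - [0.012,0,0,0,0,0.133,-1]
    - [0,0,0,0,0,0,-1]

```text
time_s: 3.7
ee_pos: [0.6495, 0.1416, 0.1116]
eef_rot: [3.142, 0.0, -0.003]
force: [0.5, -0.5, -2.2]
grip_width: 0.0702
grip_force: 20.0
```

Emit:
jog_arm:
  motion:
    - [0,0,0.025,0,0,0,-1]
    - [0,0,0.03,0,0,0,-1]
    - [0,0,0.025,0,0,0,-1]
    - [0,0,0,0,0,0,-1]

```text
time_s: 4.1
ee_pos: [0.6466, 0.1413, 0.0286]
eef_rot: [3.141, 0.006, 0.004]
force: [-0.3, 0.1, -1.7]
grip_width: 0.0706
grip_force: 20.0
```

Emit:
jog_arm:
  motion:
    - [0,0,0.01,0,0,0,-1]
    - [0,0,0.003,0,0,0,-1]
    - [0,0,0,0,0,0,-1]

```text
time_s: 4.4
ee_pos: [0.6493, 0.1417, 0.02]
eef_rot: [-3.141, -0.001, 0.001]
force: [-0.9, 0.5, -2.5]
grip_width: 0.0702
grip_force: 20.0
```

Emit:
jog_arm:
  motion:
    - [0,0,0.003,0,0,0,-1]
    - [0,0,0,0,0,0,-1]

```text
time_s: 4.6
ee_pos: [0.6498, 0.1418, 0.0175]
eef_rot: [-3.141, -0.002, 0.0]
force: [1.4, 0.8, 2.0]
grip_width: 0.0699
grip_force: 20.0
```

Emit:
jog_arm:
  motion:
    - [0,0,0,0,0,0,1]
    - [0,0,0,0,0,0,1]
    - [0,0,-0.03,0,0,0,1]
    - [0,0,-0.04,0,0,0,1]
    - [0,0,-0.034,0,0,0,1]

```text
time_s: 5.1
ee_pos: [0.6491, 0.1417, 0.1222]
eef_rot: [-3.142, -0.0, -0.0]
force: [0.0, -0.1, -0.2]
grip_width: 0.094
grip_force: 0.0
```

Emit:
jog_arm:
  motion:
    - [-0.015,0.01,0,0,0,-0.132,1]
    - [-0.016,0.008,0,0,0,-0.133,1]
    - [-0.017,0.006,0,0,0,-0.132,1]
    - [-0.018,0.003,0,0,0,-0.133,1]
    - [-0.018,0.001,0,0,0,-0.132,1]

```text
time_s: 5.6
ee_pos: [0.5733, 0.0913, 0.1205]
eef_rot: [3.142, -0.0, 0.667]
force: [-0.1, 0.0, 0.4]
grip_width: 0.0942
grip_force: 0.0
```

Emit:
jog_arm:
  motion:
    - [-0.018,-0.002,0,0,0,-0.133,1]
    - [-0.018,-0.004,0,0,0,-0.132,1]
    - [-0.017,-0.006,0,0,0,-0.133,1]
    - [-0.016,-0.008,0,0,0,-0.132,1]
    - [0,0,0,0,0,0,1]

```text
time_s: 6.1
ee_pos: [0.5123, 0.0514, 0.1207]
eef_rot: [-3.141, 0.0, 1.194]
force: [-0.1, 0.0, -0.4]
grip_width: 0.0939
grip_force: 0.0
```

Emit:
jog_arm:
  motion:
    - [0,0,0.03,0,0,0,1]
    - [0,0,0.034,0,0,0,1]
    - [0,0,0,0,0,0,1]

```text
time_s: 6.4
ee_pos: [0.5117, 0.0524, 0.0532]
eef_rot: [-3.136, 0.002, 1.188]
force: [-0.1, 0.4, -0.3]
grip_width: 0.094
grip_force: 0.0
```

Emit:
jog_arm:
  motion:
    - [0,0,0.002,0,0,0,-1]
    - [0,0,0,0,0,0,-1]
    - [0,0,0,0,0,0,-1]
    - [0,0,0,0,0,0,-1]
    - [0,0,0,0,0,0,-1]

```text
time_s: 6.9
ee_pos: [0.514, 0.0523, 0.0557]
eef_rot: [3.14, -0.001, 1.192]
force: [-0.0, 1.8, 6.9]
grip_width: 0.0703
grip_force: 20.0
```

Emit:
jog_arm:
  motion:
    - [0,0,-0.025,0,0,0,-1]
    - [0,0,-0.035,0,0,0,-1]
    - [0,0,0,0,0,0,-1]
    - [0,0,0,0,0,0,-1]

```text
time_s: 7.3
ee_pos: [0.5133, 0.0522, 0.1147]
eef_rot: [3.141, -0.0, 1.192]
force: [-0.2, 1.2, -3.8]
grip_width: 0.07
grip_force: 20.0
```

```bash
python3 - <<'E'
from h import *
plan([(.651,.018,.115,-90,-1,1),(.651,.018,.02,-90,-1,1,.03)])
print('away')
plan([(.38,.38,.22,0,1,1)],start=(.651,.018,.12,-90))
E
```

```text
[[0.002,0.016,0,0,0,0.132,-1],[0.004,0.015,0,0,0,0.132,-1],[0.006,0.014,0,0,0,0.133,-1],[0.008,0.014,0,0,0,0.132,-1],[0.01,0.012,0,0,0,0.133,-1]]
[[0.011,0.011,0,0,0,0.132,-1],[0.013,0.009,0,0,0,0.133,-1],[0.014,0.008,0,0,0,0.132,-1],[0.015,0.006,0,0,0,0.133,-1],[0,0,0,0,0,0,-1]]
[[0,0,0.024,0,0,0,-1],[0,0,0.024,0,0,0,-1],[0,0,0.023,0,0,0,-1],[-0.001,0,0.024,0,0,0,-1],[0,0,0,0,0,0,-1]]
end [0.6505 0.018  0.0198] -90.0 15
away
[[-0.025,-0.033,-0.009,0,0,-0.143,1],[-0.02,-0.036,-0.009,0,0,-0.143,1],[-0.014,-0.039,-0.009,0,0,-0.143,1],[-0.009,-0.04,-0.009,0,0,-0.143,1],[-0.003,-0.041,-0.009,0,0,-0.143,1]]
[[0.003,-0.041,-0.009,0,0,-0.143,1],[0.009,-0.04,-0.009,0,0,-0.143,1],[0.014,-0.038,-0.009,0,0,-0.142,1],[0.02,-0.036,-0.009,0,0,-0.143,1],[0.025,-0.033,-0.009,0,0,-0.142,1]]
[[0.029,-0.029,-0.01,0,0,-0.143,1],[0,0,0,0,0,0,1]]
end [0.38   0.3801 0.22  ] 0.0 12
```

Emit:
jog_arm:
  motion:
    - [0.002,0.016,0,0,0,0.132,-1]
    - [0.004,0.015,0,0,0,0.132,-1]
    - [0.006,0.014,0,0,0,0.133,-1]
    - [0.008,0.014,0,0,0,0.132,-1]
    - [0.01,0.012,0,0,0,0.133,-1]

```text
time_s: 7.8
ee_pos: [0.5894, 0.033, 0.1126]
eef_rot: [-3.14, 0.002, 0.524]
force: [-0.4, 0.7, -2.7]
grip_width: 0.0699
grip_force: 20.0
```

Emit:
jog_arm:
  motion:
    - [0.011,0.011,0,0,0,0.132,-1]
    - [0.013,0.009,0,0,0,0.133,-1]
    - [0.014,0.008,0,0,0,0.132,-1]
    - [0.015,0.006,0,0,0,0.133,-1]
    - [0,0,0,0,0,0,-1]

```text
time_s: 8.3
ee_pos: [0.6516, 0.0176, 0.1121]
eef_rot: [3.142, 0.003, -0.004]
force: [0.2, -0.4, -3.7]
grip_width: 0.0699
grip_force: 20.0
```

Emit:
jog_arm:
  motion:
    - [0,0,0.03,0,0,0,-1]
    - [0,0,0.03,0,0,0,-1]
    - [0,0,0.025,0,0,0,-1]
    - [0,0,0.007,0,0,0,-1]
    - [0,0,0,0,0,0,-1]

```text
time_s: 8.8
ee_pos: [0.6504, 0.0182, 0.0214]
eef_rot: [-3.141, 0.002, 0.002]
force: [0.1, -0.1, -1.7]
grip_width: 0.0699
grip_force: 20.0
```

Emit:
jog_arm:
  motion:
    - [0,0,0.002,0,0,0,-1]
    - [0,0,0,0,0,0,1]
    - [0,0,0,0,0,0,1]
    - [0,0,-0.04,0,0,0,1]
    - [0,0,-0.045,0,0,0,1]

```text
time_s: 9.3
ee_pos: [0.6506, 0.0181, 0.1057]
eef_rot: [-3.142, 0.002, 0.0]
force: [0.9, 0.5, -0.1]
grip_width: 0.0936
grip_force: 0.0
```

Emit:
jog_arm:
  motion:
    - [-0.025,-0.033,-0.015,0,0,-0.143,1]
    - [-0.02,-0.036,-0.015,0,0,-0.143,1]
    - [-0.014,-0.039,-0.015,0,0,-0.143,1]
    - [-0.009,-0.04,-0.015,0,0,-0.143,1]
    - [-0.003,-0.041,-0.015,0,0,-0.143,1]

```text
time_s: 9.8
ee_pos: [0.5265, 0.1839, 0.1819]
eef_rot: [3.141, -0.001, 0.721]
force: [1.1, 1.6, -0.2]
grip_width: 0.0941
grip_force: 0.0
```

Emit:
jog_arm:
  motion:
    - [0.003,-0.041,-0.009,0,0,-0.143,1]
    - [0.009,-0.04,-0.009,0,0,-0.143,1]
    - [0.014,-0.038,-0.009,0,0,-0.142,1]
    - [0.02,-0.036,-0.009,0,0,-0.143,1]
    - [0.025,-0.033,-0.009,0,0,-0.142,1]

```text
time_s: 10.3
ee_pos: [0.4039, 0.3486, 0.2267]
eef_rot: [3.14, -0.001, 1.434]
force: [0.5, -0.4, -0.3]
grip_width: 0.094
grip_force: 0.0
```

```bash
cat >> h.py <<'E'
def blobs(im,z=.028):
    x0,y0,x1,y1=225,180,356,320; c=im[y0:y1,x0:x1].astype(int)
    m=((c.max(2)<85)).astype(np.uint8); m=cv2.morphologyEx(m,cv2.MORPH_OPEN,np.ones((5,5),np.uint8))
    cs,_=cv2.findContours(m,cv2.RETR_EXTERNAL,cv2.CHAIN_APPROX_NONE)
    for k in cs:
        if cv2.contourArea(k)<150: continue
        M=cv2.moments(k); u=M['m10']/M['m00']+x0; v=M['m01']/M['m00']+y0
        print(round(u,1),round(v,1),'area',M['m00'],'box',cv2.boundingRect(k)[2:],'xy',ray('top',(u,v),z).round(4))
E
python3 - <<'E'
from h import *
print(ctrl.get_obs()['ee_pos'])
im=snap('top','c1',(225,150,385,330),4); im=cv2.imread('pics/c1.png'); cv2.imwrite('pics/c1.png',im[:600])
blobs(cv2.imread('pics/c1_full.png'))
E
```

```text
[0.40390805 0.34860812 0.22671197]
295.6 281.7 area 575.0 box (29, 28) xy [0.4779 0.0694 0.028 ]
264.7 271.0 area 336.0 box (25, 28) xy [0.5042 0.1472 0.028 ]
306.1 253.8 area 529.5 box (26, 28) xy [0.5477 0.0435 0.028 ]
315.5 211.7 area 537.5 box (26, 28) xy [0.6541 0.0204 0.028 ]
```

View pics/c1.png

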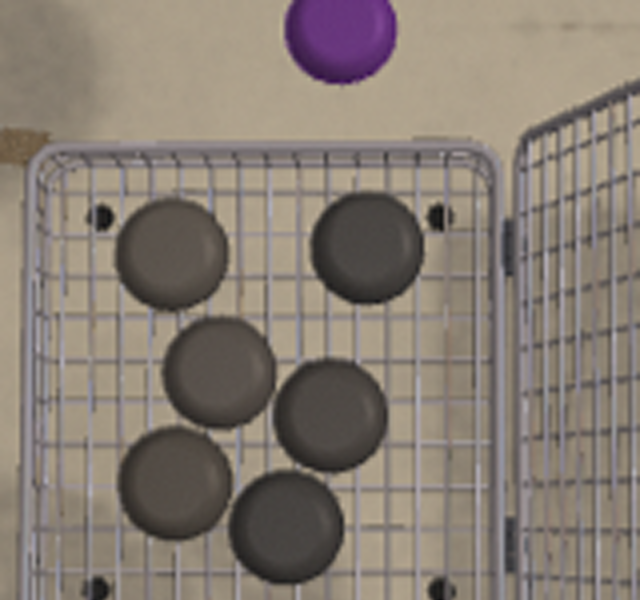

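```bash
python3 - <<'E'
from h import *
for th in (1.85,1.9,1.95,2.0,2.05,2.1):
    print(th, proj('top',(.556,-.072+.3*np.cos(th),.07+.3*np.sin(th))).round(1), proj('top',(.556,-.072+.327*np.cos(th),.07+.327*np.sin(th))).round(1))
plan([(.478,.067,.07,-66,1,1),(.478,.067,.016,-66,1,1,.03),(.478,.067,.016,-66,-1,3),(.478,.067,.03,-66,-1),(.461,.018,.03,-90,-1,0,.02),(.461,.018,.018,-90,-1,1)])
E
```

```text
1.85 [408.4 239.4] [415.2 238.1]
1.9 [415.9 239.6] [423.6 238.4]
1.95 [423.1 239.9] [431.7 238.7]
2.0 [430.  240.1] [439.3 239. ]
2.05 [436.5 240.5] [446.6 239.4]
2.1 [442.7 240.8] [453.4 239.7]
[[-0.034,0.014,0.02,0,0,0.128,1],[-0.032,0.018,0.02,0,0,0.128,1],[-0.03,0.022,0.02,0,0,0.129,1],[-0.027,0.026,0.019,0,0,0.128,1],[-0.023,0.029,0.02,0,0,0.129,1]]
[[-0.019,0.032,0.019,0,0,0.128,1],[-0.015,0.034,0.02,0,0,0.129,1],[-0.01,0.035,0.019,0,-0.003,0.128,1],[0,0,0,0,0,0,1],[0,0,0.027,0,0,0,1]]
[[0,0,0.027,0,0,0,1],[0,0,0,0,0,0,1],[0,0,0,0,0,0,-1],[0,0,0,0,0,0,-1],[0,0,0,0,0,0,-1]]
[[0,0,0,0,0,0,-1],[0,0,-0.014,0,0,0,-1],[-0.012,0.013,0,0,0,0.14,-1],[-0.01,0.014,0,0,0,0.139,-1],[-0.008,0.015,0,0,0,0.14,-1]]
[[0,0,0.012,0,0,0,-1],[0,0,0,0,0,0,-1]]
end [0.4608 0.0184 0.0184] -90.0 22
```

Emit:
jog_arm:
  motion:
    - [-0.034,0.014,0.02,0,0,0.128,1]
    - [-0.032,0.018,0.02,0,0,0.128,1]
    - [-0.03,0.022,0.02,0,0,0.129,1]
    - [-0.027,0.026,0.019,0,0,0.128,1]
    - [-0.023,0.029,0.02,0,0,0.129,1]

```text
time_s: 10.85
ee_pos: [0.4496, 0.1662, 0.1266]
eef_rot: [3.141, -0.002, 0.781]
force: [1.2, 0.2, 0.2]
grip_width: 0.0941
grip_force: 0.0
```

Emit:
jog_arm:
  motion:
    - [-0.019,0.032,0.019,0,0,0.128,1]
    - [-0.015,0.034,0.02,0,0,0.129,1]
    - [-0.01,0.035,0.019,0,0,0.128,1]
    - [0,0,0,0,0,0,1]
    - [0,0,0,0,0,0,1]

```text
time_s: 11.35
ee_pos: [0.4766, 0.0598, 0.0688]
eef_rot: [3.142, -0.0, 0.4]
force: [-0.8, 0.5, 0.9]
grip_width: 0.0939
grip_force: 0.0
```

Emit:
jog_arm:
  motion:
    - [0.004,-0.006,0.005,0,0,0,1]
    - [0,0,0.028,0,0,0,1]
    - [0,0,0.02,0,0,0,1]
    - [0,0,0,0,0,0,1]
    - [0,0,0,0,0,0,-1]

```text
time_s: 11.85
ee_pos: [0.478, 0.0683, 0.0162]
eef_rot: [3.141, -0.001, 0.403]
force: [0.3, 0.6, -0.3]
grip_width: 0.0892
grip_force: 0.0
```

Emit:
jog_arm:
  motion:
    - [0,0,0,0,0,0,-1]
    - [0,0,0,0,0,0,-1]
    - [0,0,0,0,0,0,-1]
    - [0,0,-0.014,0,0,0,-1]
    - [0,0,0,0,0,0,-1]

```text
time_s: 12.35
ee_pos: [0.4785, 0.0673, 0.0307]
eef_rot: [3.141, -0.002, 0.401]
force: [0.2, 0.2, -2.7]
grip_width: 0.0699
grip_force: 20.0
```

Emit:
jog_arm:
  motion:
    - [-0.012,0.013,0,0,0,0.134,-1]
    - [-0.01,0.014,0,0,0,0.134,-1]
    - [-0.008,0.015,0,0,0,0.134,-1]
    - [0,0,0.008,0,0,0,-1]
    - [0,0,0.004,0,0,0,-1]

```text
time_s: 12.85
ee_pos: [0.4596, 0.0186, 0.0165]
eef_rot: [-3.141, 0.001, 0.001]
force: [1.1, 0.5, -2.1]
grip_width: 0.0703
grip_force: 20.0
```

Emit:
jog_arm:
  motion:
    - [0,0,0.001,0,0,0,-1]
    - [0,0,0,0,0,0,-1]

```text
time_s: 13.05
ee_pos: [0.4599, 0.019, 0.0162]
eef_rot: [-3.142, 0.0, 0.001]
force: [-1.3, -0.3, -2.5]
grip_width: 0.0704
grip_force: 20.0
```

```bash
python3 - <<'E'
from h import *
plan([(.461,.018,.07,-90,1),(.505,.137,.07,-90,1,1,.04),(.505,.137,.016,-90,1,1,.03),(.505,.137,.016,-90,-1,4),(.505,.137,.03,-90,-1),(.461,.142,.03,-90,-1,0,.02),(.461,.142,.018,-90,-1,1)])
plan([(.461,.142,.07,-90,1),(.575,.109,.07,-66,1,2)],start=(.461,.142,.017,-90))
E
```

```text
[[0.001,0.001,-0.027,0,0,0,1],[0,0,-0.027,0,0,0,1],[0.015,-0.04,0,0,0,0,1],[0.015,-0.039,0,0,0,0,1],[0.014,-0.04,0,0,0,0,1]]
[[0,0,0,0,0,0,1],[0,0,0.027,0,0,0,1],[0,0,0.027,0,0,0,1],[0,0,0,0,0,0,1],[0,0,0,0,0,0,-1]]
[[0,0,0,0,0,0,-1],[0,0,0,0,0,0,-1],[0,0,0,0,0,0,-1],[0,0,0,0,0,0,-1],[0,0,-0.014,0,0,0,-1]]
[[-0.015,-0.002,0,0,0,0,-1],[-0.014,-0.001,0,0,0,0,-1],[-0.015,-0.002,0,0,0,0,-1],[0,0,0.012,0,0,0,-1],[0,0,0,0,0,0,-1]]
end [0.4608 0.142  0.0182] -89.9 20
[[0,0,-0.027,0,0,0,1],[0,0,-0.026,0,0,0,1],[0.038,0.011,0,0,0,-0.14,1],[0.036,0.016,0,0,0,-0.139,1],[0.034,0.021,0,0,0,-0.14,1]]
[[0,0,0,0,0,0,1],[0,0,0,0,0,0,1]]
end [0.5753 0.1094 0.07  ] -66.0 7
```

Emit:
jog_arm:
  motion:
    - [0,0,0,0,0,0,1]
    - [0,0,0,0,0,0,1]
    - [0,0,-0.02,0,0,0,1]
    - [0,0,-0.034,0,0,0,1]
    - [0.016,-0.039,0,0,0,0,1]

```text
time_s: 13.55
ee_pos: [0.4775, 0.0559, 0.0743]
eef_rot: [3.141, -0.006, -0.005]
force: [1.3, 0.3, -1.1]
grip_width: 0.0936
grip_force: 0.0
```

Emit:
jog_arm:
  motion:
    - [0.015,-0.039,0,0,0,0,1]
    - [0.014,-0.04,0,0,0,0,1]
    - [0,0,0.02,0,0,0,1]
    - [0,0,0.034,0,0,0,1]
    - [0,0,0,0,0,0,1]

```text
time_s: 14.05
ee_pos: [0.5028, 0.1365, 0.0133]
eef_rot: [3.14, 0.006, -0.0]
force: [0.5, 0.1, 0.5]
grip_width: 0.094
grip_force: 0.0
```

Emit:
jog_arm:
  motion:
    - [0,0,0,0,0,0,-1]
    - [0,0,0,0,0,0,-1]
    - [0,0,0,0,0,0,-1]
    - [0,0,0,0,0,0,-1]
    - [0,0,-0.014,0,0,0,-1]

```text
time_s: 14.55
ee_pos: [0.5043, 0.1362, 0.0302]
eef_rot: [3.141, 0.002, -0.001]
force: [-0.4, 0.3, -1.1]
grip_width: 0.0702
grip_force: 20.0
```

Emit:
jog_arm:
  motion:
    - [-0.015,-0.002,0,0,0,0,-1]
    - [-0.014,-0.002,0,0,0,0,-1]
    - [-0.015,-0.001,0,0,0,0,-1]
    - [0,0,0.009,0,0,0,-1]
    - [0,0,0.005,0,0,0,-1]

```text
time_s: 15.05
ee_pos: [0.4616, 0.1416, 0.0167]
eef_rot: [-3.141, -0.001, -0.001]
force: [-3.4, -0.2, 22.1]
grip_width: 0.0703
grip_force: 20.0
```

Emit:
jog_arm:
  motion:
    - [0,0,0,0,0,0,-1]
    - [0,0,0,0,0,0,1]
    - [0,0,0,0,0,0,1]
    - [0,0,-0.02,0,0,0,1]
    - [0,0,-0.034,0,0,0,1]

```text
time_s: 15.55
ee_pos: [0.4601, 0.1412, 0.0696]
eef_rot: [3.141, 0.004, -0.001]
force: [0.8, -1.1, 1.0]
grip_width: 0.0937
grip_force: 0.0
```

Emit:
jog_arm:
  motion:
    - [0.038,0.011,0,0,0,-0.14,1]
    - [0.036,0.016,0,0,0,-0.139,1]
    - [0.034,0.021,0,0,0,-0.14,1]
    - [0,0,0,0,0,0,1]
    - [0,0,0,0,0,0,1]

```text
time_s: 16.05
ee_pos: [0.5752, 0.1084, 0.0698]
eef_rot: [-3.141, 0.001, 0.416]
force: [-0.9, -0.2, 0.6]
grip_width: 0.0941
grip_force: 0.0
```

Emit:
jog_arm:
  motion:
    - [0,0,0.02,0,0,0,1]
    - [0,0,0.033,0,0,0,1]
    - [0,0,0,0,0,0,1]
    - [0,0,0,0,0,0,-1]
    - [0,0,0,0,0,0,-1]

```text
time_s: 16.55
ee_pos: [0.5758, 0.1091, 0.0192]
eef_rot: [3.141, -0.002, 0.418]
force: [1.1, 0.1, -0.1]
grip_width: 0.0815
grip_force: 0.0
```

Emit:
jog_arm:
  motion:
    - [0,0,0,0,0,0,-1]
    - [0,0,0,0,0,0,-1]
    - [0,0,-0.014,0,0,0,-1]
    - [-0.001,-0.013,0,0,0,0.139,-1]
    - [-0.003,-0.013,0,0,0,0.139,-1]

```text
time_s: 17.05
ee_pos: [0.5629, 0.132, 0.0328]
eef_rot: [3.142, -0.001, 0.134]
force: [-0.4, 0.7, -3.2]
grip_width: 0.0704
grip_force: 20.0
```

Emit:
jog_arm:
  motion:
    - [-0.005,-0.012,0,0,0,0.139,-1]
    - [0,0,0.009,0,0,0,-1]
    - [0,0,0.004,0,0,0,-1]
    - [0,0,0,0,0,0,-1]

```text
time_s: 17.45
ee_pos: [0.5562, 0.1426, 0.0181]
eef_rot: [3.141, 0.0, 0.004]
force: [0.8, 0.5, -3.1]
grip_width: 0.0704
grip_force: 20.0
```

Emit:
jog_arm:
  motion:
    - [0,0,0,0,0,0,1]
    - [0,0,0,0,0,0,1]
    - [0,0,-0.02,0,0,0,1]
    - [0,0,-0.034,0,0,0,1]
    - [-0.003,0.034,0,0,0,0,1]

```text
time_s: 17.95
ee_pos: [0.5553, 0.111, 0.0767]
eef_rot: [-3.14, -0.007, 0.005]
force: [1.7, -1.2, -1.2]
grip_width: 0.0941
grip_force: 0.0
```

Emit:
jog_arm:
  motion:
    - [-0.003,0.035,0,0,0,0,1]
    - [-0.002,0.034,0,0,0,0,1]
    - [0,0,0.02,0,0,0,1]
    - [0,0,0.034,0,0,0,1]
    - [0,0,0,0,0,0,1]

```text
time_s: 18.45
ee_pos: [0.5461, 0.0396, 0.0153]
eef_rot: [3.141, 0.006, 0.001]
force: [-0.4, 0.2, -0.1]
grip_width: 0.0944
grip_force: 0.0
```

Emit:
jog_arm:
  motion:
    - [0,0,0,0,0,0,-1]
    - [0,0,0,0,0,0,-1]
    - [0,0,0,0,0,0,-1]
    - [0,0,0,0,0,0,-1]
    - [0,0,-0.014,0,0,0,-1]

```text
time_s: 18.95
ee_pos: [0.5473, 0.0401, 0.032]
eef_rot: [3.142, 0.002, 0.001]
force: [-0.0, 0.7, -2.3]
grip_width: 0.0705
grip_force: 20.0
```

Emit:
jog_arm:
  motion:
    - [0.004,0.01,0,0,0,0,-1]
    - [0.004,0.012,0,0,0,0,-1]
    - [0,0,0.008,0,0,0,-1]
    - [0,0,0.004,0,0,0,-1]
    - [0,0,0,0,0,0,-1]

```text
time_s: 19.45
ee_pos: [0.5556, 0.018, 0.0194]
eef_rot: [-3.142, 0.002, 0.0]
force: [0.5, 0.5, -1.9]
grip_width: 0.0701
grip_force: 20.0
```

Emit:
jog_arm:
  motion:
    - [0,0,0.001,0,0,0,-1]
    - [0,0,0,0,0,0,1]
    - [0,0,0,0,0,0,1]
    - [0,0,-0.03,0,0,0,1]
    - [0,0,-0.04,0,0,0,1]

```text
time_s: 19.95
ee_pos: [0.5551, 0.0182, 0.0889]
eef_rot: [-3.141, 0.004, 0.001]
force: [0.1, -0.1, 0.3]
grip_width: 0.094
grip_force: 0.0
```

Emit:
jog_arm:
  motion:
    - [-0.017,-0.04,-0.04,0,0,0,1]
    - [-0.017,-0.04,-0.04,0,0,0,1]
    - [-0.017,-0.04,-0.04,0,0,0,1]
    - [-0.017,-0.04,-0.04,0,0,0,1]
    - [-0.017,-0.04,-0.04,0,0,0,1]

```text
time_s: 20.45
ee_pos: [0.483, 0.1886, 0.2605]
eef_rot: [-3.141, -0.001, 0.001]
force: [0.8, 0.2, -0.5]
grip_width: 0.094
grip_force: 0.0
```

Emit:
jog_arm:
  motion:
    - [-0.015,-0.045,-0.02,0,0,0,1]
    - [-0.015,-0.045,-0.02,0,0,0,1]
    - [-0.015,-0.045,-0.02,0,0,0,1]
    - [0,0,0,0,0,0,1]

```text
time_s: 20.85
ee_pos: [0.4386, 0.3227, 0.3196]
eef_rot: [-3.139, -0.003, 0.006]
force: [0.4, -1.2, 0.1]
grip_width: 0.094
grip_force: 0.0
```

```bash
python3 - <<'E'
from h import *
o=ctrl.get_obs();print(o['ee_pos'],o['qpos'])
im=snap('top','t2'); im2=snap('scene','s2')
a=cv2.resize(im[170:330,225:445],None,fx=2.5,fy=2.5,interpolation=cv2.INTER_CUBIC)
b=cv2.resize(im2[160:300,230:450],None,fx=1.8,fy=1.8,interpolation=cv2.INTER_CUBIC)
h=cv2.resize(im2[160:240,370:450],None,fx=2.5,fy=2.5,interpolation=cv2.INTER_CUBIC)
out=np.zeros((600,800,3),np.uint8); out[:400,:550]=a; out[400:600,550:750]=h
cv2.imwrite('pics/m2.png',out); cv2.imwrite('pics/s2c.png',cv2.resize(im2[160:300,240:450],None,fx=3.8,fy=3.8,interpolation=cv2.INTER_CUBIC))
blobs(im)
for th in (1.9,1.95,2.0,2.05): print(th,proj('scene',(.556,-.072+.324*np.cos(th),.07+.324*np.sin(th))).round(1),proj('top',(.556,-.072+.324*np.cos(th),.07+.324*np.sin(th))).round(1))
E
```

```text
[0.43863996 0.32268989 0.31955514] [5.66628802e-01 2.25942176e-01 1.35274650e+00 7.41081777e-04
 1.55880361e+00 2.13169661e+00]
315.0 289.3 area 566.0 box (28, 28) xy [0.4591 0.0209 0.028 ]
261.4 288.8 area 264.5 box (20, 28) xy [0.4597 0.1549 0.028 ]
314.9 251.2 area 519.0 box (26, 27) xy [0.5543 0.0214 0.028 ]
315.5 211.7 area 539.0 box (26, 28) xy [0.6541 0.0203 0.028 ]
1.9 [387.  188.7] [422.7 238.5]
1.95 [391.8 195.1] [430.7 238.8]
2.0 [396.6 201.8] [438.3 239.1]
2.05 [401.2 208.6] [445.4 239.5]
```

View pics/m2.png

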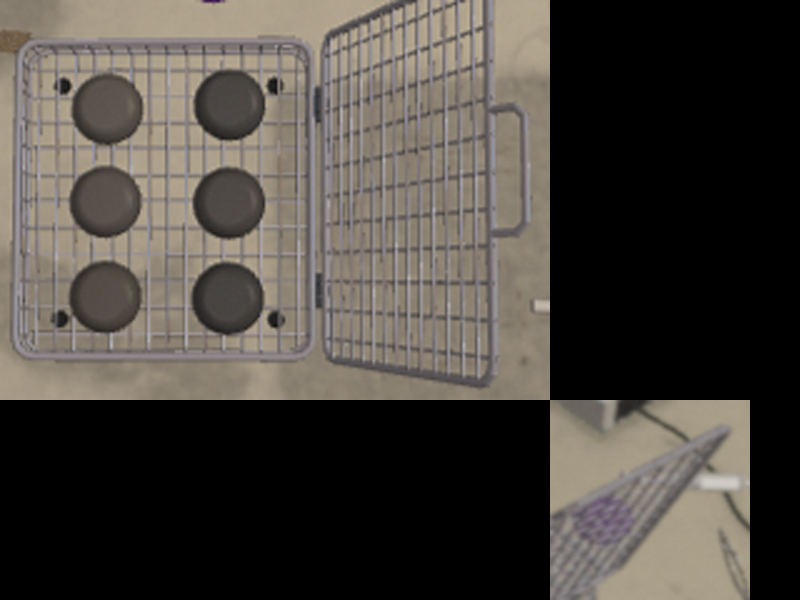

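View pics/s2c.png

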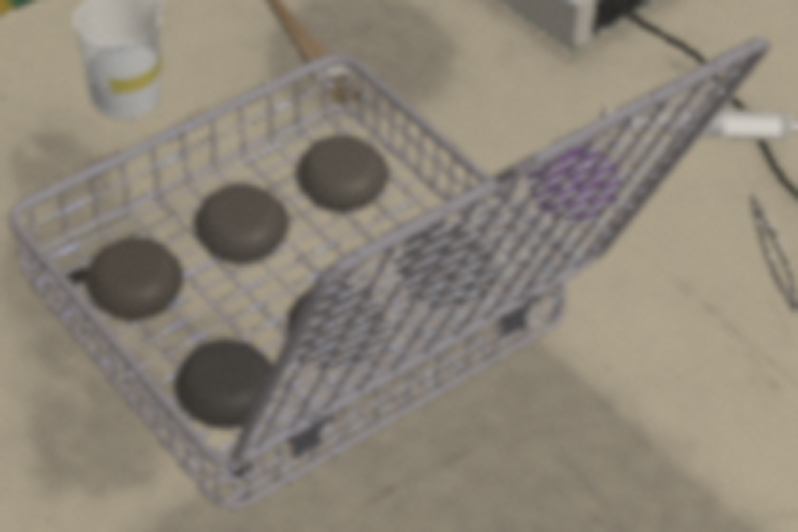

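```bash
python3 - <<'E'
from h import *
for z in (.36,.367,.374): print(ray('top',(435.4,238),z).round(4))
E
```

```text
[ 0.5584 -0.2028  0.36  ]
[ 0.5578 -0.2012  0.367 ]
[ 0.5572 -0.1996  0.374 ]
```

Emit:
jog_arm:
  motion:
    - [0,0.01,-0.04,0,0,0,0.1]
    - [0.005,0.03,-0.04,0,0,0,0.1]
    - [0.01,0.044,-0.025,0,0,0,0.1]
    - [0.01,0.044,0,0,0,0,0.1]
    - [0.01,0.044,0,0,0,0,0.1]

```text
time_s: 21.45
ee_pos: [0.4752, 0.1451, 0.4211]
eef_rot: [3.142, -0.0, -0.0]
force: [0.9, -0.1, -0.2]
grip_width: 0.0574
grip_force: 0.0
```

Emit:
jog_arm:
  motion:
    - [0.01,0.044,0,0,0,0,0.1]
    - [0.012,0.044,0,0,0,0,0.1]
    - [0.012,0.044,0,0,0,0,0.1]
    - [0.012,0.044,0,0,0,0,0.1]
    - [0,0,0,0,0,0,0.1]

```text
time_s: 21.95
ee_pos: [0.5214, -0.0336, 0.4195]
eef_rot: [3.141, 0.002, -0.006]
force: [-0.9, 0.9, 0.7]
grip_width: 0.0515
grip_force: 0.0
```

Emit:
jog_arm:
  motion:
    - [0.009,0.042,-0.003,0,0,0,0.05]
    - [0.009,0.042,0,0,0,0,0.05]
    - [0.009,0.042,0,0,0,0,0.05]
    - [0.009,0.041,0,0,0,0,0.05]
    - [0,0,0,0,0,0,0.05]

```text
time_s: 22.45
ee_pos: [0.5569, -0.1997, 0.4218]
eef_rot: [-3.141, 0.003, -0.004]
force: [-0.1, -0.1, 0.2]
grip_width: 0.0493
grip_force: 0.0
```

Emit:
jog_arm:
  motion:
    - [0,0,0,0,0,0,0.05]

```text
time_s: 22.55
ee_pos: [0.5569, -0.196, 0.4232]
eef_rot: [-3.141, 0.001, -0.002]
force: [0.2, 0.2, -0.7]
grip_width: 0.0493
grip_force: 0.0
```

Emit:
jog_arm:
  motion:
    - [0,0.004,0.025,0,0,0,0.05]
    - [0,0,0.025,0,0,0,0.05]
    - [0,0,0.016,0,0,0,0.05]
    - [0,0,0,0,0,0,0.05]

```text
time_s: 22.95
ee_pos: [0.5566, -0.1978, 0.3563]
eef_rot: [-3.14, 0.003, 0.002]
force: [-0.2, 0.5, 0.2]
grip_width: 0.0491
grip_force: 0.0
```

Emit:
jog_arm:
  motion:
    - [0,0,0,0,0,0,-1]
    - [0,0,0,0,0,0,-1]
    - [0,0,0,0,0,0,-1]
    - [0,0,0,0,0,0,-1]
    - [0,0,0,0,0,0,-1]
  squeeze: 10

```text
time_s: 23.45
ee_pos: [0.5574, -0.199, 0.3583]
eef_rot: [3.141, -0.0, 0.001]
force: [-0.1, 0.5, 0.1]
grip_width: 0.0126
grip_force: 0.0
```

Emit:
jog_arm:
  motion:
    - [0,0,0,0,0,0,-1]
    - [0,0,0,0,0,0,-1]
    - [0,0,0,0,0,0,-1]

```text
time_s: 23.75
ee_pos: [0.5573, -0.1989, 0.3581]
eef_rot: [-3.141, -0.0, 0.001]
force: [0.4, 1.8, 0.4]
grip_width: 0.0056
grip_force: 10.0
```

```bash
python3 - <<'E'
import numpy as np
th=np.r_[np.linspace(1.974,.35,18),np.linspace(.35,0,8)[1:]]
y=-.072+.324*np.cos(th); z=.06+.324*np.sin(th)
cy,cz=y[0],z[0]; rows=[]
for a,b in zip(y[1:],z[1:]):
    dy,dz=round(-(a-cy),3),round(-(b-cz),3); cy-=dy; cz-=dz; rows.append([0,dy,dz,0,0,0,-1])
for i in range(0,len(rows),5): print(str(rows[i:i+5]).replace(' ',''),y[min(i+5,len(y)-1)].round(3),z[min(i+5,len(z)-1)].round(3))
E
```

```text
[[0,np.float64(-0.029),np.float64(-0.011),0,0,0,-1],[0,np.float64(-0.03),np.float64(-0.008),0,0,0,-1],[0,np.float64(-0.03),np.float64(-0.005),0,0,0,-1],[0,np.float64(-0.031),np.float64(-0.002),0,0,0,-1],[0,np.float64(-0.031),np.float64(0.001),0,0,0,-1]] -0.048 0.383
[[0,np.float64(-0.031),np.float64(0.004),0,0,0,-1],[0,np.float64(-0.03),np.float64(0.006),0,0,0,-1],[0,np.float64(-0.03),np.float64(0.01),0,0,0,-1],[0,np.float64(-0.028),np.float64(0.012),0,0,0,-1],[0,np.float64(-0.027),np.float64(0.015),0,0,0,-1]] 0.098 0.336
[[0,np.float64(-0.026),np.float64(0.018),0,0,0,-1],[0,np.float64(-0.023),np.float64(0.019),0,0,0,-1],[0,np.float64(-0.022),np.float64(0.022),0,0,0,-1],[0,np.float64(-0.02),np.float64(0.024),0,0,0,-1],[0,np.float64(-0.017),np.float64(0.026),0,0,0,-1]] 0.206 0.227
[[0,np.float64(-0.014),np.float64(0.027),0,0,0,-1],[0,np.float64(-0.012),np.float64(0.029),0,0,0,-1],[0,np.float64(-0.006),np.float64(0.015),0,0,0,-1],[0,np.float64(-0.004),np.float64(0.016),0,0,0,-1],[0,np.float64(-0.004),np.float64(0.016),0,0,0,-1]] 0.246 0.124
[[0,np.float64(-0.002),np.float64(0.016),0,0,0,-1],[0,np.float64(-0.003),np.float64(0.016),0,0,0,-1],[0,np.float64(-0.001),np.float64(0.016),0,0,0,-1],[0,np.float64(-0.0),np.float64(0.016),0,0,0,-1]] 0.252 0.06
```

Emit:
jog_arm:
  motion:
    - [0,-0.014,-0.006,0,0,0,-1]
    - [0,-0.015,-0.005,0,0,0,-1]
    - [0,-0.015,-0.004,0,0,0,-1]
    - [0,-0.015,-0.004,0,0,0,-1]
    - [0,-0.015,-0.003,0,0,0,-1]

```text
time_s: 24.25
ee_pos: [0.5571, -0.1235, 0.3802]
eef_rot: [-3.141, 0.001, 0.001]
force: [-0.7, -0.5, -6.2]
grip_width: 0.0052
grip_force: 10.0
```

Emit:
jog_arm:
  motion:
    - [0,-0.015,-0.002,0,0,0,-1]
    - [0,-0.031,-0.002,0,0,0,-1]
    - [0,-0.031,0.001,0,0,0,-1]
    - [0,-0.031,0.004,0,0,0,-1]
    - [0,-0.03,0.006,0,0,0,-1]

```text
time_s: 24.75
ee_pos: [0.5569, 0.015, 0.3738]
eef_rot: [3.141, -0.002, 0.001]
force: [2.8, -3.6, -7.2]
grip_width: 0.0056
grip_force: 10.0
```

Emit:
jog_arm:
  motion:
    - [0,-0.03,0.01,0,0,0,-1]
    - [0,-0.028,0.012,0,0,0,-1]
    - [0,-0.027,0.015,0,0,0,-1]
    - [0,0,0,0,0,0,-1]

```text
time_s: 25.15
ee_pos: [0.5565, 0.1022, 0.3356]
eef_rot: [-3.139, -0.0, 0.005]
force: [-1.5, 4.8, 2.9]
grip_width: 0.0054
grip_force: 10.0
```

Emit:
jog_arm:
  motion:
    - [0,-0.026,0.018,0,0,0,-1]
    - [0,-0.023,0.019,0,0,0,-1]
    - [0,-0.022,0.022,0,0,0,-1]
    - [0,-0.02,0.024,0,0,0,-1]
    - [0,-0.017,0.026,0,0,0,-1]

```text
time_s: 25.65
ee_pos: [0.5565, 0.2097, 0.2283]
eef_rot: [-3.137, -0.003, 0.003]
force: [-1.4, 10.8, 7.5]
grip_width: 0.0052
grip_force: 10.0
```

Emit:
jog_arm:
  motion:
    - [0,-0.008,0.014,0,0,0,-1]
    - [0,-0.007,0.014,0,0,0,-1]
    - [0,-0.006,0.014,0,0,0,-1]
    - [0,-0.005,0.014,0,0,0,-1]
    - [0,0,0,0,0,0,-1]

```text
time_s: 26.15
ee_pos: [0.5563, 0.2364, 0.1712]
eef_rot: [-3.136, -0.001, 0.003]
force: [-2.5, 19.9, 4.2]
grip_width: 0.0092
grip_force: 10.0
```

Emit:
jog_arm:
  motion:
    - [0,-0.004,0.0,0,0,0,-1]
    - [0,-0.003,0,0,0,0,-1]
    - [0,0,0,0,0,0,-1]

```text
time_s: 26.45
ee_pos: [0.5563, 0.2387, 0.1706]
eef_rot: [3.14, 0.002, 0.001]
force: [-2.5, -6.0, -3.1]
grip_width: 0.0054
grip_force: 10.0
```

```bash
python3 - <<'E'
from h import *
im=snap('scene','s3'); cv2.imwrite('pics/s3c.png',cv2.resize(im[130:290,200:420],None,fx=3.6,fy=3.6,interpolation=cv2.INTER_CUBIC))
E
```

```text
(no output)
```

View pics/s3c.png

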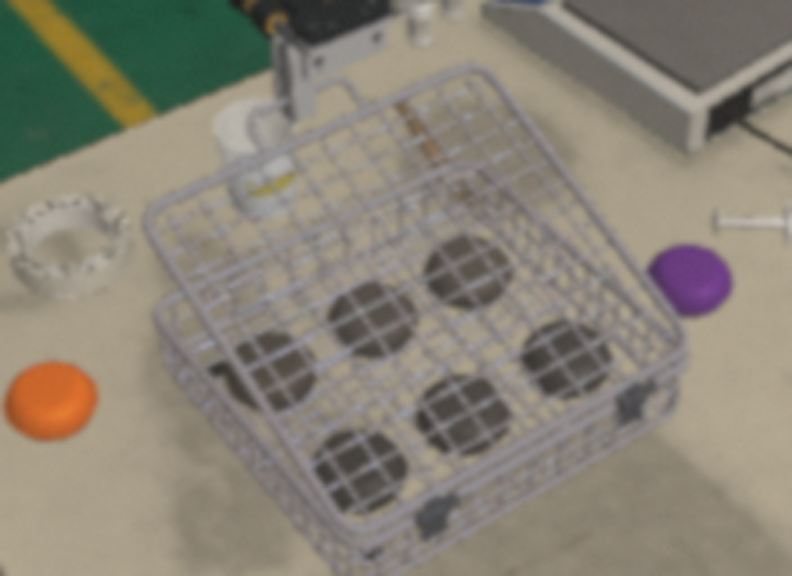

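Emit:
jog_arm:
  motion:
    - [0,-0.004,0.016,0,0,0,-1]
    - [0,-0.004,0.016,0,0,0,-1]
    - [0,-0.004,0.016,0,0,0,-1]
    - [0,0,0,0,0,0,-1]

```text
time_s: 26.9
ee_pos: [0.5564, 0.2532, 0.1219]
eef_rot: [-3.139, 0.0, 0.002]
force: [0.1, 9.8, -1.0]
grip_width: 0.0055
grip_force: 10.0
```

Emit:
jog_arm:
  motion:
    - [0,-0.004,0.012,0,0,0,-1]
    - [0,-0.003,0.012,0,0,0,-1]
    - [0,-0.001,0.01,0,0,0,-1]
    - [0,-0.001,0.008,0,0,0,-1]
    - [0,0,0,0,0,0,-1]

```text
time_s: 27.4
ee_pos: [0.5563, 0.2599, 0.0799]
eef_rot: [3.141, 0.002, 0.001]
force: [-2.3, -4.0, -4.2]
grip_width: 0.0054
grip_force: 10.0
```

Emit:
jog_arm:
  motion:
    - [0,0,0.006,0,0,0,-1]
    - [0,0,0.006,0,0,0,-1]
    - [0,0,0.003,0,0,0,-1]
    - [0,0,0,0,0,0,-1]

```text
time_s: 27.8
ee_pos: [0.5566, 0.2607, 0.0661]
eef_rot: [-3.141, 0.001, 0.001]
force: [-3.6, 4.1, -2.8]
grip_width: 0.005
grip_force: 10.0
```

Emit:
jog_arm:
  motion:
    - [0,0,0.003,0,0,0,-1]
    - [0,0,0.003,0,0,0,-1]
    - [0,0,0,0,0,0,-1]

```text
time_s: 28.1
ee_pos: [0.5566, 0.2609, 0.0602]
eef_rot: [-3.14, 0.0, 0.001]
force: [-4.0, 4.8, -2.5]
grip_width: 0.0055
grip_force: 10.0
```

Emit:
jog_arm:
  motion:
    - [0,0,0.002,0,0,0,-1]
    - [0,0,0.002,0,0,0,-1]
    - [0,0,0,0,0,0,-1]

```text
time_s: 28.4
ee_pos: [0.5573, 0.261, 0.0575]
eef_rot: [-3.14, -0.002, 0.001]
force: [-5.3, 2.8, 6.0]
grip_width: 0.0054
grip_force: 10.0
```

Emit:
jog_arm:
  motion:
    - [0,0,0.002,0,0,0,-1]
    - [0,0,0.002,0,0,0,-1]
    - [0,0,0,0,0,0,-1]

```text
time_s: 28.7
ee_pos: [0.5587, 0.2611, 0.0548]
eef_rot: [-3.139, -0.005, 0.001]
force: [-0.7, 2.1, 11.2]
grip_width: 0.0057
grip_force: 10.0
```

Emit:
jog_arm:
  motion:
    - [0,0,-0.001,0,0,0,-0.72]
    - [0,0,0,0,0,0,-0.72]
    - [0,0,-0.01,0,0,0,-0.72]
    - [0,0,-0.02,0,0,0,-0.72]
    - [0,0,-0.04,0,0,0,-0.72]

```text
time_s: 29.2
ee_pos: [0.5558, 0.2595, 0.1219]
eef_rot: [3.14, 0.004, 0.001]
force: [-0.1, 0.8, 0.3]
grip_width: 0.0132
grip_force: 0.0
```

Emit:
jog_arm:
  motion:
    - [0,-0.01,-0.03,0,0,0,-0.72]
    - [0,0,0,0,0,0,-1]

```text
time_s: 29.4
ee_pos: [0.5585, 0.2714, 0.1584]
eef_rot: [-3.139, -0.007, 0.001]
force: [0.3, -1.1, 0.5]
grip_width: 0.0085
grip_force: 0.0
```

```bash
python3 - <<'E'
from h import *
im=snap('scene','s4'); cv2.imwrite('pics/s4c.png',cv2.resize(im[140:290,200:420],None,fx=3.6,fy=3.6,interpolation=cv2.INTER_CUBIC))
E
```

```text
(no output)
```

View pics/s4c.png

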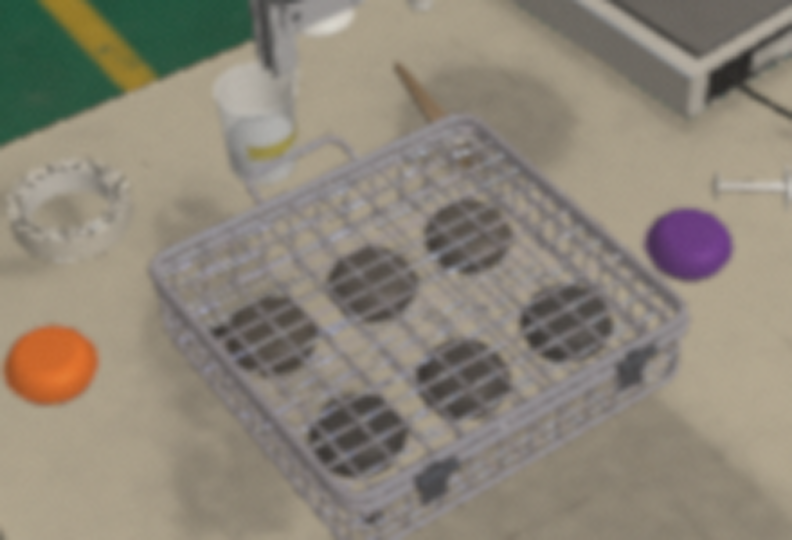

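Emit:
jog_arm:
  motion:
    - [-0.002,0.021,0,0,0,0,-1]
    - [0,0.02,0,0,0,0,-1]
    - [0,0,0.03,0,0,0,-1]
    - [0,0,0.03,0,0,0,-1]
    - [0,0,0,0,0,0,-1]

```text
time_s: 29.95
ee_pos: [0.5527, 0.2279, 0.0885]
eef_rot: [3.139, 0.008, 0.0]
force: [-0.2, -0.2, 0.9]
grip_width: 0.0008
grip_force: 0.0
```

Emit:
jog_arm:
  motion:
    - [0,0,0.008,0,0,0,-1]
    - [0,0,0.005,0,0,0,-1]
    - [0,0,0.003,0,0,0,-1]
    - [0,0,0,0,0,0,-1]

```text
time_s: 30.35
ee_pos: [0.555, 0.2291, 0.0773]
eef_rot: [-3.142, -0.0, 0.001]
force: [0.1, -0.5, -0.0]
grip_width: 0.0006
grip_force: 0.0
```

Emit:
jog_arm:
  motion:
    - [0,0,0.003,0,0,0,-1]
    - [0,0,0.002,0,0,0,-1]
    - [0,0,0,0,0,0,-1]

```text
time_s: 30.65
ee_pos: [0.5553, 0.2291, 0.0732]
eef_rot: [-3.141, -0.001, 0.001]
force: [-2.3, -1.1, 9.4]
grip_width: 0.0004
grip_force: 4.6
```

Emit:
jog_arm:
  motion:
    - [0,0,0.002,0,0,0,-1]
    - [0,0,0,0,0,0,-1]

```text
time_s: 30.85
ee_pos: [0.5554, 0.2292, 0.0729]
eef_rot: [-3.141, -0.002, 0.001]
force: [-12.1, -4.7, 25.5]
grip_width: 0.0004
grip_force: 13.2
```

Emit:
jog_arm:
  motion:
    - [0,0,-0.01,0,0,0,-1]
    - [0,0,-0.03,0,0,0,-1]
    - [0,0,-0.045,0,0,0,-1]
    - [0,0,-0.045,0,0,0,-1]
    - [0,0,-0.03,0,0,0,-1]

```text
time_s: 31.35
ee_pos: [0.5554, 0.2292, 0.2338]
eef_rot: [-3.14, -0.003, 0.001]
force: [-0.3, -0.3, -0.7]
grip_width: 0.0004
grip_force: 0.0
```

Emit:
jog_arm:
  motion:
    - [-0.03,-0.03,-0.01,0,0,0,-1]
    - [-0.03,-0.03,0,0,0,0,-1]
    - [-0.03,-0.03,0,0,0,0,-1]
    - [-0.02,-0.02,0,0,0,0,-1]
    - [0,0,0,0,0,0,-1]

```text
time_s: 31.85
ee_pos: [0.4429, 0.341, 0.2406]
eef_rot: [-3.141, -0.0, 0.004]
force: [0.8, -0.1, 0.5]
grip_width: 0.0006
grip_force: 0.0
```

```bash
python3 - <<'E'
from h import *
im=snap('top','t5',(150,170,370,330),3.6)
E
```

```text
(no output)
```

View pics/t5.png

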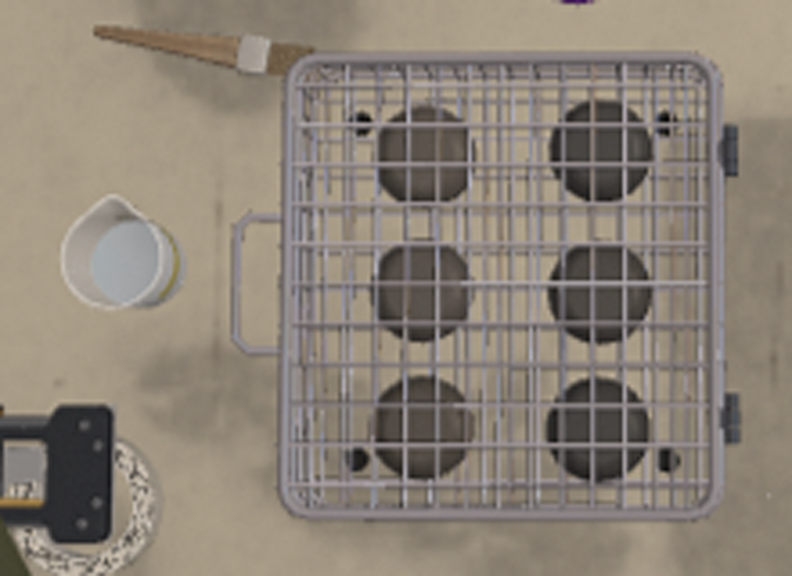

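The picture shows the lid shut squarely on the rim, with its loop at (255,283). The six briquettes lie in a clear 2x3 grid under it, and the beaker, brush and tape are undisturbed.

```bash
python3 -c "
from station import ctrl
print(ctrl.hand_in())"
```

```text
the job is handed in; nothing more can be done
None
```

The job is handed in, about 32 s in: the last pictures show the six briquettes flat in a spaced 2×3 layer and the lid shut on the rim, pressed to its 73 mm height, with nothing else on the table disturbed.

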